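Turn the jar lid to its pin and press it home

TASK

Close the redware jar with a fingertip: turn its wooden lid by the finger ring until the notch in the lid's edge lies over the steel pin that crosses the jar's rim, then press the lid fully home, flush with the rim. Do not lift the lid, leave the figurine, the lamp and the cloche where they stand, and finish clear of everything.

Things in the scene. Friction and masses are not known exactly. Their poses are not given: they have to be found in the camera images.
- jar: Squat round redware jar, stuck fast to the mat, does not move. Origin: centre of its underside, z up; widest diameter 160 at 40 above the underside, neck 140 outside and 126 inside, rim 84 above the underside. It stands upright at any yaw. Its +x axis points along the steel pin.
- pin (a point): Point on the top of the round steel pin (10 in diameter) that lies level and radially across the jar's rim, its top level with the rim. The pin reaches from 48 to 92 from the jar's axis: its outer end sticks out beyond the neck and can be seen from above, its inner end lies under the lid. This point is 54 from the jar's axis.
- notch (a point): Centre of the notch in the lid's edge, at the level of the lid's top, 54 from the jar's axis. The notch is 18 wide, 16 deep radially and cut through the whole 8 thickness. When the notch is over the pin this point is straight above or on pin (up to 4 sideways is near enough to go down).
- finger_ring (a point): Centre of the mouth of the finger ring, a raised round wooden ring on top of the lid: inside diameter 50, outside 60, its top 16 above the lid's top. Its centre is 31 from the jar's axis, on the side of the lid opposite to the notch; the floor inside it is the lid's flat top. A closed fingertip fits inside with play and can push the ring round in either direction, or press the lid down.
- lid (a joint): Turn of the round wooden lid (122 in diameter, 8 thick) about the jar's upright axis, rad, growing anticlockwise from above. 0 (or 2 pi) = notch exactly over the pin. Starts anywhere from 0.8 to 5.48. Turns either way, takes about 0.06 N m and stays where it is left. The lid always stays centred and level.
- lid_depth (a joint): How far the lid has been pressed down, m: 0 at the start, when its underside is 1 mm above rim and pin and its top is 93 above the jar's underside; 0.009 = fully home, lid top flush with the rim. Its snug silicone plug takes about 6 N to push down and keeps the lid where it is left; with the notch away from the pin the lid is stopped by the pin after 1 to 3 mm. Negative = lifted.
- storyteller: Loose ceramic seated figurine, 72 in diameter and 120 tall. Origin: centre of its underside. Leave it alone.
- lamp: Loose white plastic tealight lamp, 60 in diameter and 50 tall with a small toggle switch box at the side of its base. Origin: centre of its underside. Leave it alone.
- cloche: Loose round glass cloche with a knob on a wooden foot, 132 in diameter and 154 tall, on the far side of the jar. Origin: centre of its underside. Leave it alone.

How it is judged:
At the end, for the whole second after the job is handed in: The lid is pressed down at least 7 of its 9 mm, with its notch around the pin (notch centre within 6 mm of the pin sideways), and stays there (value of joint lid_depth above 0.007 m and horizontal distance between notch and pin below 0.006 m); the robot touches nothing.
It fails at once if the lid was lifted (more than 4 mm above its starting height) (value of joint lid_depth below -0.004 m).
It fails at once if the figurine was moved (over 20 mm) (distance of storyteller from where it was at the start of the episode above 0.02 m).
It fails at once if the lamp was moved (over 20 mm) (distance of lamp from where it was at the start of the episode above 0.02 m).
It fails at once if the cloche was moved (over 20 mm) (distance of cloche from where it was at the start of the episode above 0.02 m).
It also fails if it takes over 48 s, if anything falls off the work surface, if the arm or the gripper's body presses on something with over 40 N, if the wrist force passes 120 N, or if a joint passes its speed limit or range.

ROBOT

A 6-joint arm with a two-finger parallel gripper is mounted at the origin on the work surface. World frame = base frame: x ahead of the robot, y to its left, z up, the work surface at z = 0. Lengths are in m, angles in rad, forces in N, time in s.
With the tool pointing down it reaches from about 0.225 to 0.875 m from the base axis. Payload 3.4 kg.
Tool frame: the origin (TCP) lies at the very end of the fingers, on their centre line; the grasp point (between the pads) lies 19 mm behind it (manip.hold_point_z is the distance from the TCP to the grasp point, in m); z points along the fingers, y is the line along which they close (so a half turn about z gives the same grasp; the last joint's range is limited). The gripper opens to 85 mm and grips with 20 to 120 N. Pads are 22 mm wide; open, the fingers measure 114 mm over their backs; the gripper's body (76 mm by 85 mm) begins 54 mm behind the grasp point. The pads swing forward as they close: fully open they stand 13 mm farther back than shut.
Start: joints at [0.983, 0.276, 1.505, -0, 1.361, -0.121], TCP at [0.259, 0.514, 0.231] pointing down, gripper open.
Joint ranges: [-2.89, 2.89], [-0.75, 2.08], [0.22, 2.7], [-1.18, 4.32], [0.11, 2.71], [-2.7, 2.7]. Speed limits (rad/s): [2.57, 2.57, 3.14, 3.14, 3.14, 3.14].

INTERFACE

Orientations are given as a unit quaternion [w, x, y, z].
In Python, from rig import readout, viewer, order, manip gives the robot as it stands. The module is installed in compiled form; this text tells all that it offers.
- The arm moves only by the tool send_rows, never from a script. Its arguments are lists of equal length, an entry for each row: "xyz": the shift along the world's x, y, z in m, a list of three; "delta_rot": the turn, a rotation vector about the world's x, y, z in degrees, a list of three. In form: {"xyz": [[tx, ty, tz], ...], "delta_rot": [[wx, wy, wz], ...]}. A call has 1 to 12 rows; each row shifts and turns the commanded pose from where the row before left it; what a row does not reach is not made up. A row lasts 1/10 s, in which the tool goes at most 50 mm and 8.59 degrees, less where a joint would pass 70% of its speed; a pose out of reach is approached as far as the arm can. A call with a gripper value outside its range is refused whole. "gripper" is the finger opening in m, from 0 to 0.0854, set as the call begins (left out, the last holds). The fingers move at their own pace and stop on an object; "force" is the grip in N (left out, the last holds). Time passes only in rows, so rows that do not move let the fingers close. It gives the time, the measured TCP pose, the force, the opening and the grip force at its end, in the units of the state.
- readout.get_state(): the state, without advancing time (a new reading comes with each control period).
- viewer.get_image(name): name is "side" or "top" or "wrist"; returns a dict with "color" (420x560x3 uint8, red, green, blue), "depth" (420x560 float32, m along the optical axis (not along the pixel's ray), 0 where there is no reading), "K" (3x3 intrinsics, pixels), "dist" ([k1, k2, p1, p2, k3] as OpenCV has them; the pictures are not rectified), "camera_from_world" (4x4, takes a point from world to camera coordinates). Camera axes: x right, y up, looking along -z (the intrinsics and any distortion apply to the point x, -y, -z); pixel columns grow to the right and rows downward; lengths in m; the calibration is good to about 2 mm. A picture is of the moment at which its call begins.
- order.sign_off(): hands the job in; it is judged then, once.
The state is a dict: "clock": time; "qpos": joint angles; "qd": joint speeds; "effort": joint torques, N m; "position": TCP position; "ee_rot": TCP orientation; "contact_force": force on the tool from outside, world axes, zero at the start; "moment": the same for the moment, N m; "width": finger opening in m; "gripper_force": force on a finger pad.
Only numpy, scipy, OpenCV 4.12 (cv2) and the standard library are available. Lean on these libraries where they do the work, as an engineer would, in place of code of your own. Each camera call takes 0.05 s, during which the arm holds its last target. There are 200 camera calls.

## Working session

There is one attempt and no reset: what is moved stays moved. The work goes in short steps, Python scripts to look and compute and a tool call to move; the robot and the scene stay as the last step left them, time stands still between calls to the robot, and variables do not carry over. Pictures are saved under pics/ and viewed, at most 10 in all, crops included, and the job is handed in when it is done.

Besides the shell and the picture viewer there is one more tool, called after ">>>" as name(argument=value, ...) on one line, values as JSON. send_rows: Moves the arm, as the interface text tells. Its arguments: {"type":"object","properties":{"xyz":{"type":"array"},"delta_rot":{"type":"array"},"gripper":{"type":"number"},"force":{"type":"number"}},"required":["xyz","delta_rot"]}

```bash
mkdir -p pics; cat > h.py <<'E'
from rig import readout, viewer, order, manip
import numpy as np, cv2
def grab(n):
    d=viewer.get_image(n); np.savez('%s.npz'%n,**{k:np.array(v) for k,v in d.items()}); return d
def load(n): return dict(np.load('%s.npz'%n))
def ray(d,u,v):
    p=cv2.undistortPoints(np.array([[[u,v]]],float),d['K'],np.array(d['dist'],float))[0,0]
    T=np.linalg.inv(d['camera_from_world']); r=T[:3,:3]@np.array([p[0],-p[1],-1]); return T[:3,3],r
def atz(d,u,v,z):
    o,r=ray(d,u,v); return o+r*(z-o[2])/r[2]
def atd(d,u,v):
    o,r=ray(d,u,v); return o+r*d['depth'][int(v),int(u)]
E
python3 - <<'E'
from h import *
for n in('top','side'):
    d=grab(n); cv2.imwrite('pics/%s0.png'%n,d['color'][:,:,::-1])
print(readout.get_state())
E
```

```text
{'clock': 0.1, 'qpos': array([ 9.82973532e-01,  2.76498543e-01,  1.50601074e+00, -6.06818245e-06,
        1.36071798e+00, -1.20986241e-01]), 'qd': array([ 1.09912096e-03, -2.08407881e-03, -3.84217168e-03, -6.03637486e-04,
       -2.47178128e-05, -5.59027631e-05]), 'effort': array([ 2.72495301e-03, -4.17699623e+01, -2.46405691e+01, -9.72967337e-05,
        5.82090259e-03, -1.23195534e-05]), 'position': array([0.25851687, 0.5130689 , 0.23054349]), 'ee_rot': array([-2.80848077e-04,  2.31303751e-01,  9.72881240e-01, -7.67540752e-04]), 'contact_force': array([ 0.19095299,  0.3397357 , -0.01550259]), 'moment': array([-0.00923078,  0.02864328,  0.03288045]), 'gripper_force': 0.0, 'width': 0.08568853318675183}
```

View pics/top0.png

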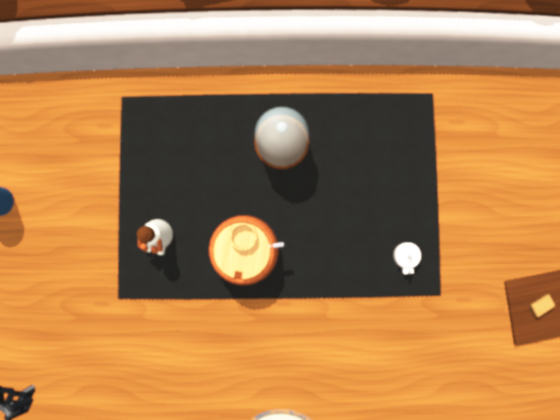

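View pics/side0.png

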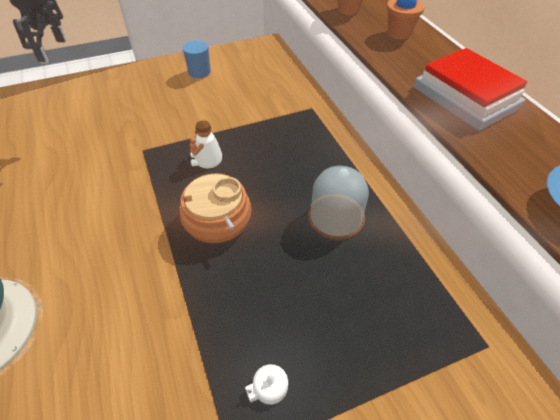

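Top view: jar at about (244,250), ring at (245,237), pin end at (279,245), notch at (238,275). The figurine is at (155,238), the cloche at (281,137) and the lamp at (407,256). The side view agrees. I'll enlarge the jar next.

```bash
python3 - <<'E'
from h import *
d=load('top'); c=d['color'][205:295,195:295,::-1]
cv2.imwrite('pics/jar.png',cv2.resize(c,None,fx=6,fy=6,interpolation=cv2.INTER_CUBIC))
for u,v in((244,260),(243,264),(225,250),(265,252),(279,245),(270,280),(300,250),(155,238),(407,256),(281,137)): print(u,v,atd(d,u,v).round(4))
print(np.linalg.inv(d['camera_from_world'])[:3,3])
E
```

```text
244 260 [0.478  0.0741 0.0928]
243 264 [0.4694 0.0761 0.0958]
225 250 [0.5003 0.1149 0.0977]
265 252 [0.495  0.0279 0.0972]
279 245 [ 0.5098 -0.0027  0.0914]
270 280 [0.4256 0.0196 0.0041]
300 250 [ 0.4959 -0.0527  0.0044]
155 238 [0.5278 0.2738 0.0814]
407 256 [ 0.4791 -0.2995  0.0405]
281 137 [ 0.7397 -0.0097  0.1347]
[ 0.52439409 -0.00176593  1.0573126 ]
```

View pics/jar.png

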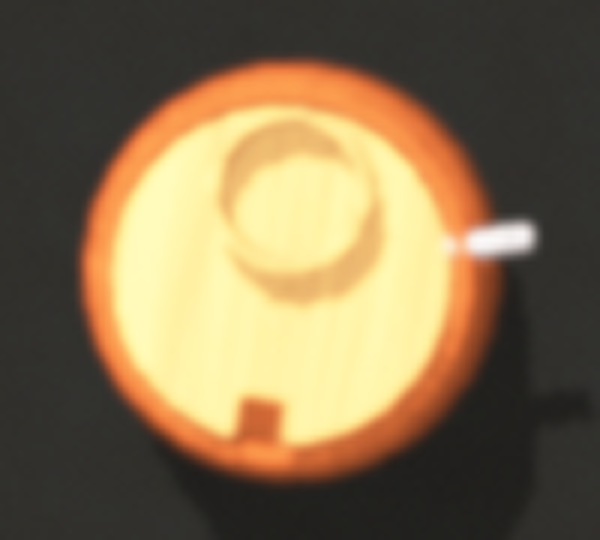

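Crop: the lid disc spans x 112–451 and y 105–445, centre (281,275). The notch centre is near (260,421), the pin runs from (450,246) to (535,237), and the ring's mouth is near (298,197).

```bash
python3 - <<'E'
from h import *
d=load('top')
P=lambda x,y,z:atz(d,195+(x+.5)/6-.5,205+(y+.5)/6-.5,z)
zj=.004; 
c=np.mean([P(*q,zj+.093) for q in((112,275),(451,275),(281,105),(281,445))],0)
n=P(260,421,zj+.093); e=P(534,237,zj+.082); b=P(475,243,zj+.082); r=P(300,196,zj+.109)
def pol(p): v=(p-c)[:2]; return np.hypot(*v).round(4),np.degrees(np.arctan2(v[1],v[0])).round(1)
print(c,'notch',pol(n),'pinend',pol(e),'pinb',pol(b),'ring',r,pol(r))
E
```

```text
[0.49905959 0.07917992 0.097     ] notch (np.float64(0.0533), np.float64(171.3)) pinend (np.float64(0.0929), np.float64(-82.3)) pinb (np.float64(0.0711), np.float64(-81.5)) ring [0.52748484 0.07084988 0.113     ] (np.float64(0.0296), np.float64(-16.3))
```

>>> send_rows(xyz=[[0.0225,-0.0367,0],[0.0225,-0.0367,0],[0.0225,-0.0367,0],[0.0225,-0.0367,0],[0.0225,-0.0367,0],[0.0225,-0.0367,0],[0.0225,-0.0367,0],[0.0225,-0.0367,0],[0.0225,-0.0367,0],[0.0225,-0.0367,0],[0.0225,-0.0367,0],[0.0225,-0.0367,0]], delta_rot=[[0,0,0],[0,0,0],[0,0,0],[0,0,0],[0,0,0],[0,0,0],[0,0,0],[0,0,0],[0,0,0],[0,0,0],[0,0,0],[0,0,0]], gripper=0)

```text
clock: 1.3
position: [0.5292, 0.0715, 0.231]
ee_rot: [-0.0, 0.231, 0.973, 0.0]
contact_force: [0.8, -0.0, -0.0]
width: 0.0001
gripper_force: 0.0
```

```bash
python3 - <<'E'
from h import *
d=grab('wrist'); cv2.imwrite('pics/w1.png',d['color'][:,:,::-1])
s=readout.get_state(); print(s['position'],s['ee_rot'],s['contact_force'])
E
```

```text
[0.53360173 0.06531525 0.23078208] [ 0.00262158  0.23301036  0.97246682 -0.00275324] [ 2.83907827 -3.78179569  1.25211105]
```

View pics/w1.png

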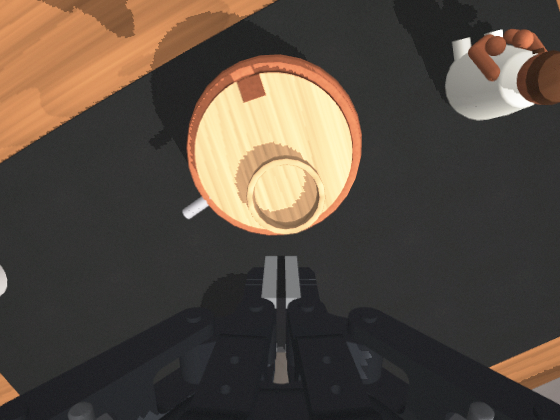

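Wrist view: the lid spans x 194–353 and y 70–234, the notch is at (251,87), the ring top's centre is near (286,193), and the pin runs from (187,212) to (207,200). The arm was still settling, so I'll take a fresh frame and use the pixels only if they match.

```bash
python3 - <<'E'
from h import *
def rep(d):
    zj=.004
    n=atz(d,251,87,zj+.093); r=atz(d,286,193,zj+.109)
    L=np.array([atz(d,*q,zj+.093) for q in((194,145),(353,145),(270,70),(270,234))]); 
    e=atz(d,187,212,zj+.08); b=atz(d,207,201,zj+.08)
    c=(n*31+r*54)/85
    g=lambda v:np.degrees(np.arctan2(v[1],v[0])).round(1)
    print('c',c,L.mean(0),np.ptp(L,0),'n',n,g(n-c),'r',r,g(r-c),np.linalg.norm((n-r)[:2]),'pin',e,np.linalg.norm((e-c)[:2]),g(e-c),g(e-b))
d0=load('wrist'); rep(d0)
d=grab('wrist'); rep(d); print(np.abs(d['color'].astype(int)-d0['color']).mean())
s=readout.get_state(); print(s['position'],s['qd'].round(3),s['contact_force'])
E
```

```text
c [0.49696016 0.08253732 0.10716471] [0.49501705 0.08185396 0.097     ] [0.11363663 0.10941047 0.        ] n [0.44604594 0.08981067 0.097     ] 171.9 r [0.52618869 0.07836188 0.113     ] -8.1 0.08095637607014017 pin [ 0.51004029 -0.00745883  0.084     ] 0.0909417209627156 -81.7 -88.0
c [0.50196714 0.0756782  0.10716471] [0.50007712 0.07488619 0.097     ] [0.11340375 0.10908439 0.        ] n [0.45118981 0.08305592 0.097     ] 171.7 r [0.53111709 0.07144285 0.113     ] -8.3 0.08076653239797954 pin [ 0.51492346 -0.01465352  0.084     ] 0.09125615897609694 -81.8 -88.2
9.48375992063492
[0.53151249 0.06859237 0.2306182 ] [ 0.063 -0.025  0.041  0.073  0.043  0.042] [-1.24277861  1.08146701 -0.8259314 ]
```

>>> send_rows(xyz=[[0.001,0.003,-0.03],[0,0,-0.03],[0,0,-0.025],[0,0,-0.02],[0,0,-0.012],[0,0,-0.008],[0,0,0],[0,0,0]], delta_rot=[[0,0,0],[0,0,0],[0,0,0],[0,0,0],[0,0,0],[0,0,0],[0,0,0],[0,0,0]])

```text
clock: 2.2
position: [0.5303, 0.0763, 0.107]
ee_rot: [0.001, 0.231, 0.973, 0.0]
contact_force: [0.6, 0.4, 0.6]
width: 0.0
gripper_force: 0.0
```

```bash
python3 -c "
import numpy as np
a=np.radians(-8.5+8*np.arange(16));p=.031*np.c_[np.cos(a),np.sin(a)]
print(np.diff(p,axis=0).round(4).tolist())"
```

```text
[[0.0003, 0.0043], [-0.0003, 0.0043], [-0.0009, 0.0042], [-0.0014, 0.0041], [-0.002, 0.0038], [-0.0025, 0.0035], [-0.003, 0.0031], [-0.0034, 0.0027], [-0.0037, 0.0022], [-0.004, 0.0017], [-0.0042, 0.0011], [-0.0043, 0.0005], [-0.0043, -0.0001], [-0.0043, -0.0007], [-0.0041, -0.0013]]
```

>>> send_rows(xyz=[[0.0003,0.0043,-0.002],[-0.0003,0.0043,0],[-0.0009,0.0042,0],[-0.0014,0.0041,0],[-0.002,0.0038,0],[-0.0025,0.0035,0],[-0.003,0.0031,0],[-0.0034,0.0027,0],[-0.0037,0.0022,0],[-0.004,0.0017,0],[-0.0042,0.0011,0],[0,0,0]], delta_rot=[[0,0,0],[0,0,0],[0,0,0],[0,0,0],[0,0,0],[0,0,0],[0,0,0],[0,0,0],[0,0,0],[0,0,0],[0,0,0],[0,0,0]])

```text
clock: 3.4
position: [0.505, 0.1114, 0.1047]
ee_rot: [0.001, 0.231, 0.973, 0.0]
contact_force: [0.6, -2.2, -0.8]
width: 0.0002
gripper_force: 1.1
```

```bash
python3 - <<'E'
from h import *
d=grab('wrist'); cv2.imwrite('pics/w2.png',d['color'][:,:,::-1])
s=readout.get_state(); print(s['position'],s['contact_force'])
E
```

```text
[0.50503024 0.11155803 0.1046861 ] [ 1.3897093  -2.69055497 -0.29140128]
```

View pics/w2.png

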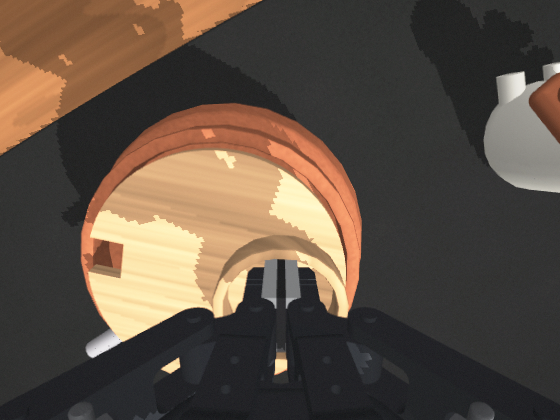

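Wrist view: the notch is centred near (107,256) and the pin end near (103,343). The finger is inside the ring, which it has pushed partway round.

```bash
python3 - <<'E'
from h import *
d=load('wrist'); 
for u,v,z in((107,256,.097),(88,349,.084),(103,343,.084)):
    p=atz(d,u,v,z)
    for c in((.499,.080),(.498,.081)):
        q=p[:2]-c; print(p.round(4),np.hypot(*q).round(4),np.degrees(np.arctan2(q[1],q[0])).round(1))
E
```

```text
[0.4648 0.0417 0.097 ] 0.0513 -131.7
[0.4648 0.0417 0.097 ] 0.0514 -130.1
[ 0.5093 -0.0114  0.084 ] 0.092 -83.6
[ 0.5093 -0.0114  0.084 ] 0.0931 -83.0
[ 0.5097 -0.001   0.084 ] 0.0817 -82.5
[ 0.5097 -0.001   0.084 ] 0.0828 -81.9
```

>>> send_rows(xyz=[[-0.0043,0.0005,0],[-0.0043,-0.0001,0],[-0.0043,-0.0007,0],[-0.0041,-0.0013,0],[-0.0039,-0.0019,0],[0,0,0],[0,0,0]], delta_rot=[[0,0,0],[0,0,0],[0,0,0],[0,0,0],[0,0,0],[0,0,0],[0,0,0]])

```text
clock: 4.15
position: [0.4855, 0.108, 0.1053]
ee_rot: [0.002, 0.231, 0.973, 0.001]
contact_force: [3.8, -2.5, 3.2]
width: 0.0001
gripper_force: 3.4
```

```bash
python3 - <<'E'
from h import *
d=grab('wrist'); cv2.imwrite('pics/w3.png',cv2.resize(d['color'][150:400,0:300,::-1],None,fx=2.4,fy=2.4,interpolation=cv2.INTER_CUBIC))
s=readout.get_state(); print(s['position'],s['contact_force'])
E
```

```text
[0.48547204 0.1079774  0.10522214] [ 4.26310302 -1.87002294  4.86054203]
```

View pics/w3.png

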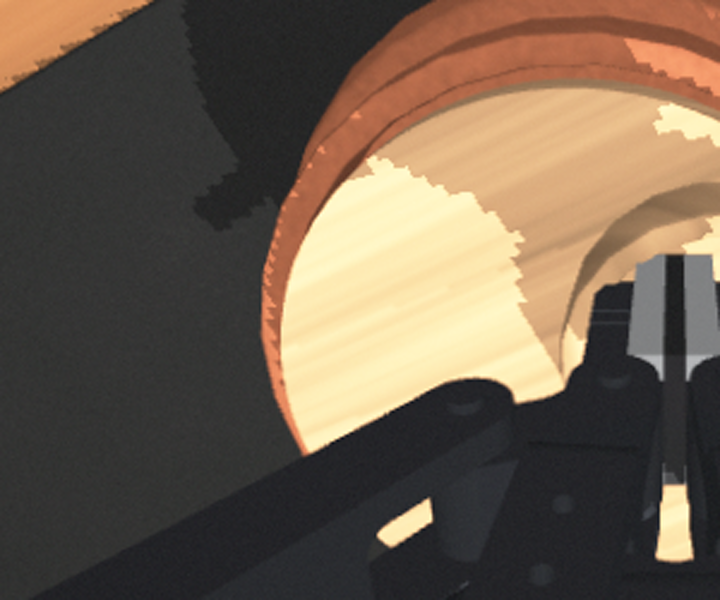

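The gripper's arm hides the notch here. I'll back off, rise clear and look from the earlier viewpoint.

>>> send_rows(xyz=[[0.004,0.002,0],[0,0,0.01],[0,0,0.02],[0,0,0.03],[0.015,-0.012,0.03],[0.015,-0.015,0.03],[0.01,-0.01,0.01],[0,0,0],[0,0,0],[0,0,0]], delta_rot=[[0,0,0],[0,0,0],[0,0,0],[0,0,0],[0,0,0],[0,0,0],[0,0,0],[0,0,0],[0,0,0],[0,0,0]])

```text
clock: 5.2
position: [0.5257, 0.0734, 0.2328]
ee_rot: [-0.002, 0.231, 0.973, -0.0]
contact_force: [-0.3, 0.5, -1.0]
width: 0.0001
gripper_force: 0.0
```

```bash
python3 - <<'E'
from h import *
d=grab('wrist'); cv2.imwrite('pics/w4.png',cv2.resize(d['color'][20:270,130:430,::-1],None,fx=2.4,fy=2.4,interpolation=cv2.INTER_CUBIC))
s=readout.get_state(); print(s['position'],s['contact_force'],s['qd'].round(3))
E
```

```text
[0.52593966 0.0733731  0.23291851] [-0.39364647  0.63326971  0.38766867] [-0.     0.    -0.008 -0.004 -0.004 -0.001]
```

View pics/w4.png

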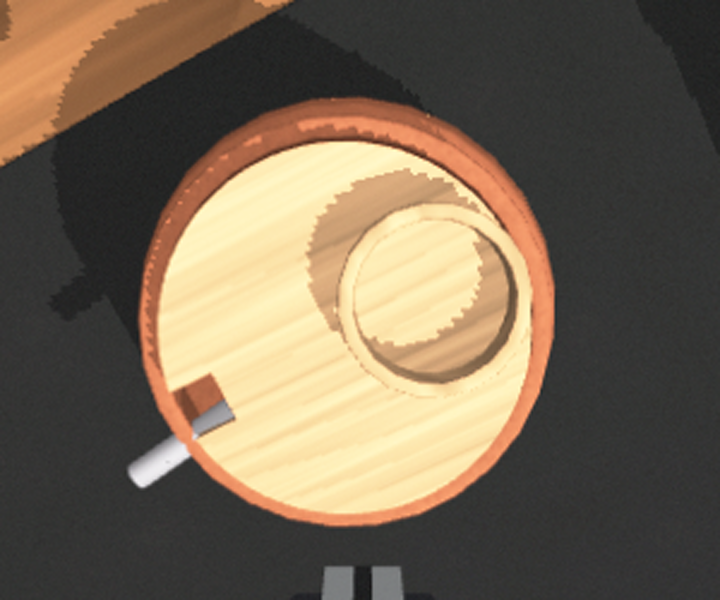

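Crop: the notch's corners are near (173,391), (210,374), (234,412) and (195,435), with part of the pin showing through it. The pin's outer end is centred near (137,477), and the ring's centre is near (435,300).

```bash
python3 - <<'E'
from h import *
d=load('wrist'); 
P=lambda x,y,z:atz(d,130+(x+.5)/2.4-.5,20+(y+.5)/2.4-.5,z)[:2]
zj=.004
n=np.mean([P(*q,zj+.093) for q in((173,391),(210,374),(234,412),(195,435))],0); r=P(435,300,zj+.109)
e=P(137,477,zj+.081)
N=np.array([P(x,y,zj+.093) for x,y in((158,325),(531,325),(345,140),(345,515))])
c=.5*(N.mean(0))+.5*(n*31+r*54)/85
ang=lambda p:np.degrees(np.arctan2(*(p-c)[::-1])).round(1)
print('c',c,N.mean(0),(n*31+r*54)/85,'n',n,ang(n),np.linalg.norm(n-c),'r',r,ang(r)-180,'pin',e,ang(e),np.linalg.norm(e-c))
c=N.mean(0);print(ang(n),ang(r)-180,ang(e))
# pin points through notch edges: tangent edge
for q in((197,430),(222,402),(234,412)):print(P(*q,zj+.079)-c,ang(P(*q,zj+.079)))
E
```

```text
c [0.4971737  0.08227547] [0.49662148 0.08233379] [0.49772593 0.08221716] n [0.49667117 0.02913897] -90.5 0.053138875184958086 r [0.49833144 0.11268797] -92.2 pin [ 0.51112248 -0.00897111] -81.3 0.09230658998049854
-89.9 -93.2 -81.0
[ 0.0093976  -0.06386716] -81.6
[ 0.00452276 -0.05092728] -84.9
[ 0.00958347 -0.04892242] -78.9
```

>>> send_rows(xyz=[[-0.016,0.019,-0.02],[-0.016,0.0186,-0.03],[0,0,-0.03],[0,0,-0.025],[0,0,-0.015],[0,0,-0.007],[0,0,0],[-0.004,-0.001,0],[-0.004,-0.0014,0],[-0.004,-0.0014,0],[-0.0022,-0.0013,0],[0,0,0]], delta_rot=[[0,0,0],[0,0,0],[0,0,0],[0,0,0],[0,0,0],[0,0,0],[0,0,0],[0,0,0],[0,0,0],[0,0,0],[0,0,0],[0,0,0]])

```text
clock: 6.45
position: [0.4828, 0.1047, 0.1082]
ee_rot: [0.002, 0.231, 0.973, 0.0]
contact_force: [2.7, -0.8, 0.1]
width: 0.0002
gripper_force: 1.1
```

>>> send_rows(xyz=[[0.005,0.002,0],[0,0,0.01],[0,0,0.02],[0,0,0.03],[0.015,-0.012,0.03],[0.015,-0.015,0.03],[0.01,-0.007,0.005],[0,0,0],[0,0,0],[0,0,0]], delta_rot=[[0,0,0],[0,0,0],[0,0,0],[0,0,0],[0,0,0],[0,0,0],[0,0,0],[0,0,0],[0,0,0],[0,0,0]])

```text
clock: 7.45
position: [0.5247, 0.0736, 0.2306]
ee_rot: [-0.002, 0.231, 0.973, -0.0]
contact_force: [-0.1, 0.1, 1.1]
width: 0.0001
gripper_force: 0.0
```

```bash
python3 - <<'E'
from h import *
d=grab('wrist'); cv2.imwrite('pics/w5.png',cv2.resize(d['color'][20:270,130:430,::-1],None,fx=2.4,fy=2.4,interpolation=cv2.INTER_CUBIC))
s=readout.get_state(); print(s['position'],s['contact_force'],s['qd'].round(3))
E
```

```text
[0.52489348 0.07364057 0.23074085] [0.06050315 0.61829291 1.02646455] [ 0.002 -0.002 -0.009 -0.003 -0.005 -0.002]
```

View pics/w5.png

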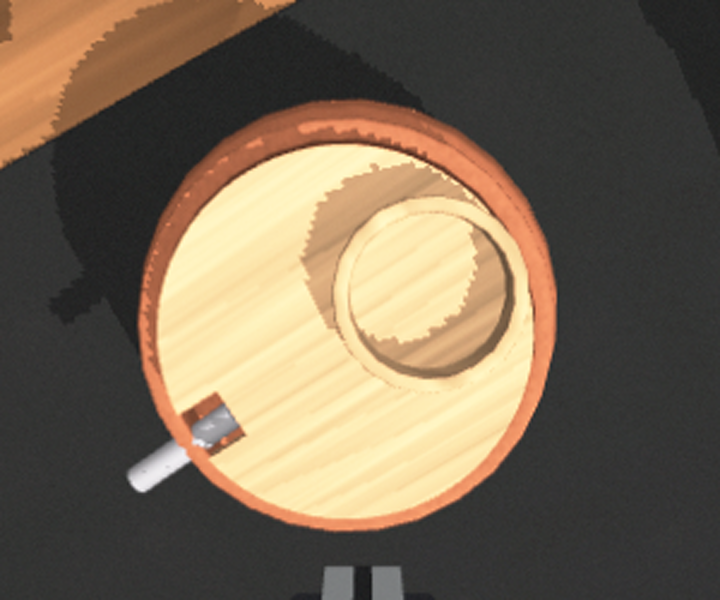

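Crop: the pin now lies inside the notch. The notch corners are near (181,412), (216,392), (245,436) and (208,457), the pin's visible inner end is near (232,416), and its outer end is near (137,479).

```bash
python3 - <<'E'
from h import *
d=load('wrist'); 
P=lambda x,y,z:atz(d,130+(x+.5)/2.4-.5,20+(y+.5)/2.4-.5,z)[:2]
zj=.004
n=np.mean([P(*q,zj+.093) for q in((181,412),(216,392),(245,436),(208,457))],0); r=P(431,294,zj+.109)
e=P(137,479,zj+.081); i=P(232,416,zj+.082)
N=np.array([P(x,y,zj+.093) for x,y in((158,330),(534,330),(345,142),(345,518))])
for c in(N.mean(0),(n*31+r*54)/85):
    ang=lambda p:np.degrees(np.arctan2(*(p-c)[::-1])).round(1)
    print(c,'n',ang(n),'r',ang(r)-180,'pin',ang(e),ang(i))
u=(e-i)/np.linalg.norm(e-i); v=n-i; print('side mm',1000*(u[0]*v[1]-u[1]*v[0]),r)
E
```

```text
[0.49650648 0.08239105] n -82.9 r -86.8 pin -81.3 -79.8
[0.49784729 0.08214497] n -84.3 r -84.3 pin -82.1 -81.3
side mm -2.66744701219719 [0.49481337 0.11254703]
```

About 2 mm short, which is within tolerance. I'll go back in, nudge about 1 mm further, then press.

>>> send_rows(xyz=[[-0.016,0.018,-0.02],[-0.017,0.0184,-0.03],[0,0,-0.03],[0,0,-0.025],[0,0,-0.013],[0,0,-0.007],[0,0,0],[-0.004,-0.0012,0],[-0.004,-0.0014,0],[-0.003,-0.0013,0],[-0.0019,-0.001,0],[0,0,0]], delta_rot=[[0,0,0],[0,0,0],[0,0,0],[0,0,0],[0,0,0],[0,0,0],[0,0,0],[0,0,0],[0,0,0],[0,0,0],[0,0,0],[0,0,0]])

```text
clock: 8.7
position: [0.4815, 0.1045, 0.108]
ee_rot: [0.001, 0.231, 0.973, 0.0]
contact_force: [2.1, 0.2, 1.0]
width: -0.0002
gripper_force: 0.8
```

>>> send_rows(xyz=[[0.001,0.0005,-0.003],[0.001,0.0005,-0.003],[0,0,-0.003],[0,0,-0.003],[0,0,-0.002],[0,0,-0.002],[0,0,0]], delta_rot=[[0,0,0],[0,0,0],[0,0,0],[0,0,0],[0,0,0],[0,0,0],[0,0,0]])

```text
clock: 9.4
position: [0.4828, 0.1057, 0.0933]
ee_rot: [0.0, 0.231, 0.973, 0.0]
contact_force: [-4.1, 0.8, 18.2]
width: 0.0002
gripper_force: 9.2
```

>>> send_rows(xyz=[[0,0,-0.002],[0,0,-0.002],[0,0,0],[0,0,0]], delta_rot=[[0,0,0],[0,0,0],[0,0,0],[0,0,0]])

```text
clock: 9.8
position: [0.4841, 0.1058, 0.0878]
ee_rot: [0.001, 0.231, 0.973, 0.0]
contact_force: [3.9, 0.0, 3.4]
width: 0.0003
gripper_force: 1.9
```

>>> send_rows(xyz=[[0,0,-0.002],[0,0,-0.002],[0,0,-0.002],[0,0,0],[0,0,0]], delta_rot=[[0,0,0],[0,0,0],[0,0,0],[0,0,0],[0,0,0]])

```text
clock: 10.3
position: [0.4847, 0.1062, 0.0865]
ee_rot: [0.003, 0.232, 0.973, 0.001]
contact_force: [-6.7, 0.8, 39.5]
width: -0.0001
gripper_force: 20.8
```

Bottomed out: 39 N with only about 1 mm more travel. I'll release straight up and check.

>>> send_rows(xyz=[[0,0,0.004],[0.002,0.001,0.004],[0.002,0.001,0.006],[0,0,0.02],[0,0,0.03],[0.015,-0.012,0.03],[0.015,-0.015,0.03],[0.008,-0.007,0.02],[0,0,0],[0,0,0],[0,0,0]], delta_rot=[[0,0,0],[0,0,0],[0,0,0],[0,0,0],[0,0,0],[0,0,0],[0,0,0],[0,0,0],[0,0,0],[0,0,0],[0,0,0]])

```text
clock: 11.4
position: [0.5227, 0.074, 0.2232]
ee_rot: [-0.003, 0.231, 0.973, -0.0]
contact_force: [0.1, 0.2, -0.8]
width: 0.0002
gripper_force: 0.0
```

```bash
python3 - <<'E'
from h import *
d=grab('wrist'); cv2.imwrite('pics/w6.png',cv2.resize(d['color'][20:270,130:430,::-1],None,fx=2.4,fy=2.4,interpolation=cv2.INTER_CUBIC))
t=grab('top')
for u,v in ((150,110),(170,130),(270,170)): print(atd(d,270,130).round(4))
s=readout.get_state(); print(s['position'],s['contact_force'])
E
```

```text
[0.4724 0.0913 0.1032]
[0.4724 0.0913 0.1032]
[0.4724 0.0913 0.1032]
[0.5230768  0.07402344 0.22357206] [ 0.27134708  0.45491911 -0.21481914]
```

View pics/w6.png

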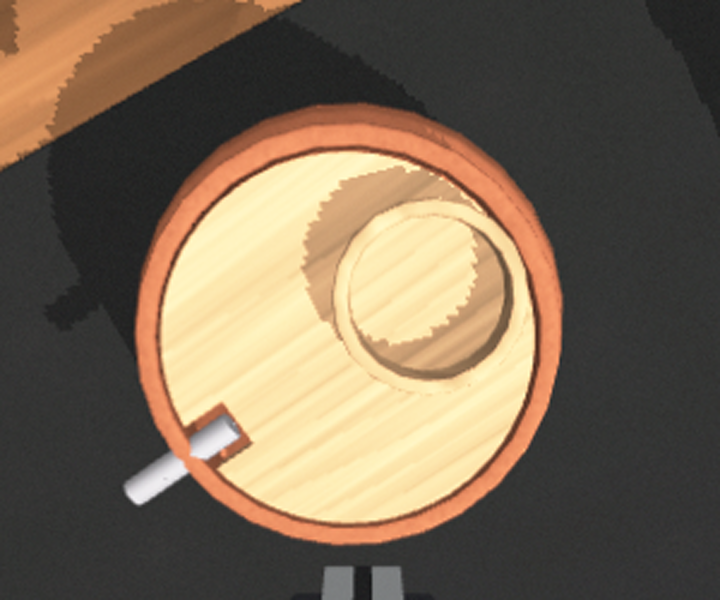

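The lid is inside the rim with an even gap all round. The pin lies centred in the notch near (215,436), and the arm is clear above. I'll hand it in.

```bash
python3 -c "
from rig import order
print(order.sign_off())"
```

```text
the job is handed in; nothing more can be done
None
```

The jar is closed: I turned the lid until its notch sat over the pin, pressed it home until it looked flush with the rim, and handed the job in with the arm clear at about 11.5 s; no verdict was shown.

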